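# Empty the battery charging dock and lay the packs out for two jobs

## Robot

A 6-joint arm with a two-finger parallel gripper is mounted at the origin on a cart in front of the work surface, level with it; the furniture and walls round the work are solid. World frame = base frame: x ahead of the robot, y to its left, z up, the work surface at z = 0. Lengths are in mm, angles in rad, forces in N, time in s.
With the tool pointing down it reaches from about 300 to 775 mm from the base axis. Payload 14.6 kg.
Tool frame: the origin (TCP) lies between the finger pads; the fingertips stand 19 mm ahead of it and the grasp point (between the pads) is the TCP; z points along the fingers, y is the line along which they close (so a half turn about z gives the same grasp; the last joint's range is limited). The gripper opens to 94 mm and grips with 3 to 60 N. Pads are 16 mm wide; open, the fingers measure 119 mm over their backs; the gripper's body (75 mm by 177 mm) begins 78 mm behind the grasp point.
Start: joints at [-1.233, 0.3, 1.521, -0, 1.321, -0.067], TCP at [216.601, -505.542, 224.446] pointing down, gripper open.
Joint ranges: [-3.03, 3.03], [-0.79, 2.21], [0.23, 2.52], [-1.04, 4.18], [0, 3.07], [-2.55, 2.55]. Speed limits (rad/s): [2.22, 2.22, 2.57, 3.14, 3.14, 3.14].

## Interface

Orientations are given as [roll, pitch, yaw] about the fixed x, y, z axes, in that order (R = Rz(yaw) Ry(pitch) Rx(roll)).
In Python, from cell import monitor, imaging, job, find_in, trace gives the robot as it stands. The module is installed in compiled form; this text tells all that it offers.
- The arm moves only by the tool arm_command, never from a script. Its argument "steps" is a list of rows, each a list of 5 numbers: the opening, from 0 (shut) to 1 (fully open), then the shift along the tool's x, y, z in mm, then the turn about the tool's z in degrees. In form: [[gripper, dx, dy, dz, turn], ...]. A call has 1 to 20 rows; each row is the pose to reach, as a shift and turn from the pose commanded when the call began, along the tool's axes at that moment; what a row does not reach only later rows make up. A row lasts 1/8 s, in which the tool goes at most 62.5 mm and 10.7 degrees, less where a joint would pass 70% of its speed; a pose out of reach is approached as far as the arm can. A call with a gripper value outside its range is refused whole. The fingers move at their own pace and stop on an object; "force" is the grip in N (left out, the last holds). Time passes only in rows, so rows that repeat a pose let the fingers close. It gives the time, the measured TCP pose, the force, the opening and the grip force at its end, in the units of the state.
- monitor.read_state(): the state, without advancing time (a new reading comes with each control period).
- imaging.camera(name): name is "scene" or "top" or "wrist"; returns a dict with "img" (400x640x3 uint8, red, green, blue), "mtx" (3x3 intrinsics, pixels), "view" (4x4, takes a point from world to camera coordinates). Camera axes: x right, y down, z forward; pixel columns grow to the right and rows downward; lengths in mm; the calibration is good to about 2 mm. A picture is of the moment at which its call begins. There is no depth.
- job.sign_off(): hands the job in; it is judged then, once.
Trained networks look in a picture, given as the dict that the camera call returned (one of the last four; its "shot" number tells which), for a name from the list of things; names that differ only in an ending like _2 or _b are one class to them, and where a whole thing is asked for, a point or a joint stands for the part that bears it (a point fixed in the world has none). Each returns a list of dicts, best first, with "p" (0 to 1); they miss things now and then, are a little off and sometimes report something else, mostly with a low value. They report only what shows in the picture. A call takes as long as a camera call. They do not tell look-alikes from the thing itself.
- find_in(picture, target): "rect" ([centre column, centre row, width, height] in pixels, round what is visible of it).
- trace(picture, target): "region" (400x640 bool, what is visible of it) and "rect" ([centre column, centre row, width, height] in pixels, round what is visible of it).
The state is a dict: "clock": time; "joints": joint angles; "qd": joint speeds; "effort": joint torques, N m; "eef_pos": TCP position; "eef_rot": TCP orientation; "wrist_force": force on the tool from outside, world axes, zero at the start; "moment": the same for the moment, N m; "finger_gap": finger opening in mm; "finger_force": force on a finger pad.
Only numpy, scipy, OpenCV 4.12 (cv2) and the standard library are available. Lean on these libraries where they do the work, as an engineer would, in place of code of your own. Each camera call takes 0.05 s, during which the arm holds its last target. There are 200 camera calls.

## Task

Switch the charging dock off at its lever, then push every battery pack out of its bay with the bay's spring eject slide. Lay the tall packs in a row in front of the steel block (on the robot's side of it) and the slim packs in a row in front of the carton, flat on the bench as they came, each centred on its block or carton and with its long side parallel to the long side of that, leaving gaps of two to four centimetres between one thing and the next. Leave the dock off and the bottle, the pen and the feeler gauge alone; if the block or the carton gets knocked, the packs must line up with where it stands at the end.

Things in the scene. Friction and masses are not known exactly. Their poses are not given: they have to be found in the camera images.
- dock: grey charging dock, 90 x 290 x 56 mm high, fixed. Origin at bench level; open front faces -x (to the robot) at x = -60 mm, back at +30 mm; y to its left. Bays 1-4, floored by the bench, 43 mm wide, 50 high, at y = +112, +46, -20, -86 mm. Slotted roof from x = -44 mm to the back. A charging pack's centre is at x = -27 mm: it cannot be gripped until ejected.
- switch (a joint): dock's main switch, a steel toggle lever with a small ball end on the roof at the dock's right end (hinge at x = -7, y = -127, z = 58 mm). 0 rad = leaning toward the robot (on), 1.0 rad = pushed over away from the robot, to the dock's +x (off); stays where it is left; a push on the tip of a few N moves it.
- switch_tip (a point): centre of the 13 mm black ball at the tip of the switch lever; 35 mm from its hinge, which lies along the dock's y axis
- eject_1 (a joint): eject slide of bay 1 (dock y = +112 mm). 0 m = home, at the back; travels 0.055 m to the dock's front (-x), pushing the pack before it; spring return (1.5 N at the start, 5 N at the end, plus the pack's friction). At full stroke the pack stands 50 mm out of the front face, clear of the roof, can be lifted straight up, and stays there when the slide goes back.
- eject_1_tab (a point): centre of the rear (+x) face of the upright aluminium push tab of eject slide 1: 26 mm wide (y), 10 mm thick (x), standing from z = 60 to z = 86 mm over the roof (56 mm high); push this face toward the dock's front
- eject_2 (a joint): eject slide of bay 2 (dock y = +46 mm). 0 m = home, at the back; travels 0.055 m to the dock's front (-x), pushing the pack before it; spring return (1.5 N at the start, 5 N at the end, plus the pack's friction). At full stroke the pack stands 50 mm out of the front face, clear of the roof, can be lifted straight up, and stays there when the slide goes back.
- eject_2_tab (a point): centre of the rear (+x) face of the upright aluminium push tab of eject slide 2: 26 mm wide (y), 10 mm thick (x), standing from z = 60 to z = 86 mm over the roof (56 mm high); push this face toward the dock's front
- eject_3 (a joint): eject slide of bay 3 (dock y = -20 mm). 0 m = home, at the back; travels 0.055 m to the dock's front (-x), pushing the pack before it; spring return (1.5 N at the start, 5 N at the end, plus the pack's friction). At full stroke the pack stands 50 mm out of the front face, clear of the roof, can be lifted straight up, and stays there when the slide goes back.
- eject_3_tab (a point): centre of the rear (+x) face of the upright aluminium push tab of eject slide 3: 26 mm wide (y), 10 mm thick (x), standing from z = 60 to z = 86 mm over the roof (56 mm high); push this face toward the dock's front
- eject_4 (a joint): eject slide of bay 4 (dock y = -86 mm). 0 m = home, at the back; travels 0.055 m to the dock's front (-x), pushing the pack before it; spring return (1.5 N at the start, 5 N at the end, plus the pack's friction). At full stroke the pack stands 50 mm out of the front face, clear of the roof, can be lifted straight up, and stays there when the slide goes back.
- eject_4_tab (a point): centre of the rear (+x) face of the upright aluminium push tab of eject slide 4: 26 mm wide (y), 10 mm thick (x), standing from z = 60 to z = 86 mm over the roof (56 mm high); push this face toward the dock's front
- tall_1_mid (a point): centre of a tall battery pack: grey rounded block with black trim, 58 (x) x 40 (y) x 46 mm high, z up, 350 g nominal; starts in one of the dock's bays with its x axis along the dock's, or is absent. There are up to two tall (46 mm) and two slim (30 mm) packs, in any bays; one bay may be empty.
- tall_2_mid (a point): centre of a tall battery pack: grey rounded block with black trim, 58 (x) x 40 (y) x 46 mm high, z up, 350 g nominal; starts in one of the dock's bays with its x axis along the dock's, or is absent. There are up to two tall (46 mm) and two slim (30 mm) packs, in any bays; one bay may be empty.
- slim_1_mid (a point): centre of a slim battery pack: grey rounded block with black trim, 58 (x) x 40 (y) x 30 mm high, z up, 220 g nominal; starts in one of the dock's bays with its x axis along the dock's, or is absent. There are up to two tall (46 mm) and two slim (30 mm) packs, in any bays; one bay may be empty.
- slim_2_mid (a point): centre of a slim battery pack: grey rounded block with black trim, 58 (x) x 40 (y) x 30 mm high, z up, 220 g nominal; starts in one of the dock's bays with its x axis along the dock's, or is absent. There are up to two tall (46 mm) and two slim (30 mm) packs, in any bays; one bay may be empty.
- steel_block: grey steel setting block with holes, 51 (x) x 76 (y) x 25 mm high, loose on the bench at the left or right of the dock; origin at the centre of its underside, -x is the long side that faces the robot; may be knocked a little during the work
- chalk_carton: small carton, cream over yellow, 51 (x, from -22 to +26 mm) x 82 (y) x 30 mm high, loose on the bench on the other side of the dock; origin at the underside near its centre, -x is the long side that faces the robot; may be knocked a little during the work
- dye_bottle: bystander: white and blue bottle with a black cap, 46 mm across, 95 mm high, standing on the bench behind the dock; origin at the centre of its underside
- pen: bystander: marker pen, 125 mm long, 14 mm thick, lying at the front edge of the bench; origin at its underside
- feeler: bystander: steel feeler gauge, 92 x 14 x 12 mm, lying at the front edge of the bench; origin at its underside
Mind the look-alikes: they are no part of the job. What is shaped like the part that bears tall_2_mid but green, orange or red is not meant.

How it is judged:
By the outcome, as a careful person would: the job done as asked, in the order asked, and still so for the second after the job is handed in, with the robot touching nothing.
Of tall_1, tall_2, slim_1, slim_2 only 3 to 4 are there at a start; the rules pass over those that are not, and their reading is None.
At some moment in a run one of steel_block, chalk_carton may be knocked a few centimetres aside while the robot is not near it.
It also fails if it takes over 210 s, if anything falls off the work surface, if the arm or the gripper's body presses on something with over 40 N, if the wrist force passes 120 N, or if a joint passes its speed limit or range.

## Working session

There is one attempt and no reset: what is moved stays moved. The work goes in short steps, Python scripts to look and compute and a tool call to move; the robot and the scene stay as the last step left them, time stands still between calls to the robot, and variables do not carry over. Pictures are saved under pics/ and viewed, at most 14 in all, crops included, and the job is handed in when it is done.

Besides the shell and the picture viewer there is one more tool, called after "Request:" by a JSON object that holds its "name" and its "arguments". arm_command: Moves the arm, as the interface text tells. Its arguments: {"type":"object","properties":{"steps":{"type":"array","items":{"type":"array","items":{"type":"number"}}},"force":{"type":"number"}},"required":["steps"]}

```bash
mkdir -p pics; ls; cat > h.py <<'E'
import numpy as np, cv2
from cell import monitor, imaging, job, find_in, trace
def save(p,name): cv2.imwrite('pics/'+name, cv2.cvtColor(p['img'],cv2.COLOR_RGB2BGR))
def ray(p,u,v,z):
    V=np.array(p['view']);K=np.array(p['mtx']);R=V[:3,:3];t=V[:3,3]
    c=-R.T@t; d=R.T@np.linalg.inv(K)@np.array([u,v,1.]); s=(z-c[2])/d[2]; return c+s*d
def proj(p,P):
    V=np.array(p['view']);K=np.array(p['mtx']);P=np.atleast_2d(P); q=(V[:3,:3]@P.T).T+V[:3,3]; q=q@K.T; return q[:,:2]/q[:,2:]
E
python3 - <<'E'
from h import *
s=monitor.read_state(); print(s['eef_pos'],s['eef_rot'],s['clock'])
for n in ['scene','top']:
    p=imaging.camera(n); save(p,n+'0.png')
    V=np.array(p['view']); print(n,-V[:3,:3].T@V[:3,3])
    for t in ['dock','switch_tip','eject_1_tab','tall_1_mid','slim_1_mid','steel_block','chalk_carton','dye_bottle','pen','feeler']:
        print(t,[(round(d['p'],2),np.round(d['rect']).tolist()) for d in find_in(p,t)[:6]])
E
```

```text
pics
[ 216.52626617 -505.32555112  223.89121177] [-3.14044069e+00 -7.86996920e-05  4.04808463e-01] 0.0
scene [-231.64082725  546.65948186  530.4325581 ]
dock [(0.62, [323.0, 240.0, 116.0, 64.0])]
switch_tip []
eject_1_tab [(0.41, [281.0, 233.0, 12.0, 14.0])]
tall_1_mid [(0.66, [340.0, 246.0, 16.0, 23.0])]
slim_1_mid [(0.64, [361.0, 242.0, 13.0, 21.0])]
steel_block []
chalk_carton [(0.74, [196.0, 277.0, 40.0, 25.0])]
dye_bottle [(0.8, [261.0, 210.0, 15.0, 36.0])]
pen [(0.75, [331.0, 295.0, 40.0, 31.0])]
feeler []
top [ 424.25846487   -3.05056058 1248.64712553]
dock [(0.65, [345.0, 224.0, 13.0, 19.0]), (0.61, [316.0, 216.0, 105.0, 47.0])]
switch_tip []
eject_1_tab []
tall_1_mid [(0.64, [322.0, 221.0, 15.0, 17.0])]
slim_1_mid []
steel_block [(0.97, [208.0, 194.0, 24.0, 25.0]), (0.52, [276.0, 215.0, 8.0, 23.0])]
chalk_carton [(0.66, [279.0, 200.0, 12.0, 5.0]), (0.57, [419.0, 195.0, 31.0, 22.0]), (0.25, [316.0, 214.0, 104.0, 44.0])]
dye_bottle [(0.76, [293.0, 143.0, 16.0, 19.0]), (0.49, [347.0, 207.0, 7.0, 6.0]), (0.4, [301.0, 204.0, 6.0, 6.0])]
pen [(0.55, [279.0, 270.0, 43.0, 11.0])]
feeler [(0.7, [350.0, 273.0, 30.0, 16.0]), (0.26, [419.0, 194.0, 30.0, 20.0])]
```

```bash
python3 - <<'E'
from h import *
a=cv2.imread('pics/top0.png')[110:310,170:470]; b=cv2.imread('pics/scene0.png')[170:330,160:400]
cv2.imwrite('pics/top0c.png',cv2.resize(a,(798,532),interpolation=cv2.INTER_CUBIC))
cv2.imwrite('pics/scene0c.png',cv2.resize(b,(798,532),interpolation=cv2.INTER_CUBIC))
p=imaging.camera('top'); print(p['mtx'],p['view'])
E
```

```text
[[420.81845973   0.         316.40232401]
 [  0.         420.81845973 199.41211568]
 [  0.           0.           1.        ]] [[ 1.82001708e-02 -9.99758837e-01  1.22890548e-02 -2.61160944e+01]
 [-9.91762335e-01 -1.96105412e-02 -1.26581581e-01  5.78759470e+02]
 [ 1.26792049e-01 -9.88401532e-03 -9.91880075e-01  1.18468545e+03]
 [ 0.00000000e+00  0.00000000e+00  0.00000000e+00  1.00000000e+00]]
```

View pics/top0c.png

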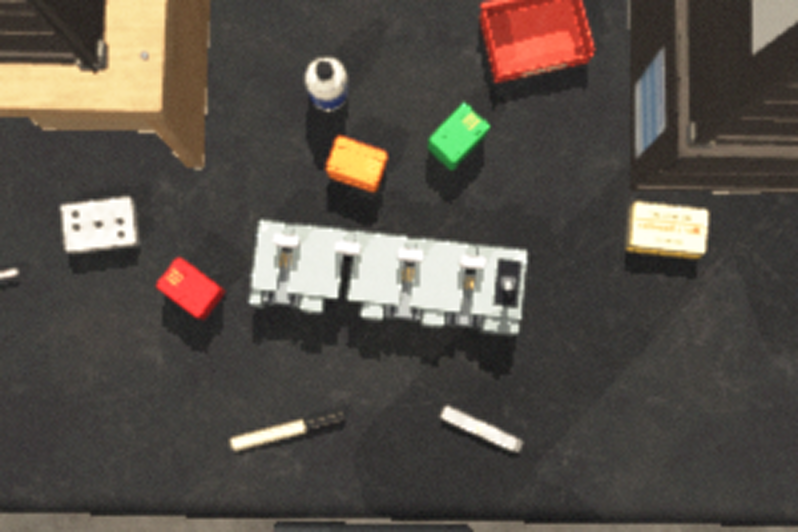

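View pics/scene0c.png

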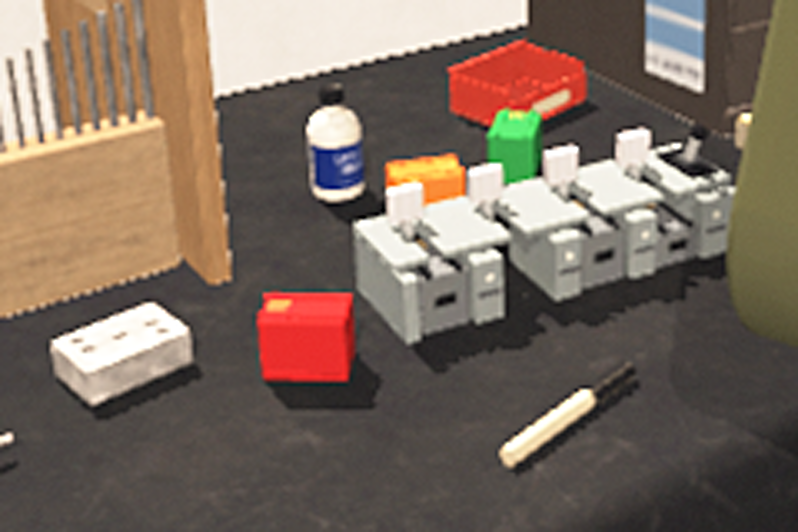

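The top crop shows the dock roof with corners near (260,220), (527,250), (520,333) and (250,303) in crop pixels. Bay 2 looks empty. The steel block is on the left at (98,224) and the carton on the right at (667,230). The red, orange and green blocks are look-alikes. The scene crop shows bay 1 holding a tall pack and bay 4 something slim; the switch ball is at the right end.

```bash
cat >> h.py <<'E'
def quad(p,target,z,rect_near=None):
    L=trace(p,target)
    if rect_near is not None: L=[d for d in L if np.hypot(d['rect'][0]-rect_near[0],d['rect'][1]-rect_near[1])<30]
    if not L: return None
    m=L[0]['region'].astype(np.uint8); c=max(cv2.findContours(m,0,1)[0],key=cv2.contourArea)[:,0,:]
    P=np.array([ray(p,u,v,z)[:2] for u,v in c],np.float32)
    return cv2.minAreaRect(P),L[0]['p'],m
E
python3 - <<'E'
from h import *
p=imaging.camera('top')
C=np.array([[260,220],[527,250],[520,333],[250,303]])/2.66+[170,110]
W=np.array([ray(p,u,v,56) for u,v in C]); print(np.round(W))
print([np.linalg.norm(W[i]-W[(i+1)%4]).round() for i in range(4)])
y=W[0]-W[1]+W[3]-W[2]; yaw=np.arctan2(-y[0],y[1]); print('yaw',np.degrees(yaw))
for t,z in [('steel_block',25),('chalk_carton',30)]:
    r={'steel_block':(208,194),'chalk_carton':(419,195)}[t]
    q=quad(p,t,z,r); print(t,q and q[:2])
for n,u,v in [('red',190,288),('orange',357,163),('green',459,135),('bottle',326,80),('pen',287,430),('feel',481,430),('ball',508,284),('tab1',286,243),('tab3',410,258),('tab4',472,262),('tab2',348,247)]:
    print(n,np.round(ray(p,u/2.66+170,v/2.66+110,{'ball':90,'t':86}.get(n if n=='ball' else n[0],20))))
# block/carton corners by hand
for n,z,c in [('blk',25,[(62,204),(132,197),(137,245),(67,252)]),('car',30,[(632,203),(708,208),(705,257),(629,250)])]:
    w=np.array([ray(p,u/2.66+170,v/2.66+110,z) for u,v in c]);print(n,np.round(w[:,:2]).tolist(),np.round(w.mean(0)))
E
```

```text
[[ 593.  125.   56.]
 [ 566. -163.   56.]
 [ 477. -156.   56.]
 [ 504.  132.   56.]]
[np.float64(289.0), np.float64(89.0), np.float64(289.0), np.float64(90.0)]
yaw -5.291121922330755
steel_block (((589.2930908203125, 303.6849060058594), (54.52448272705078, 80.78591918945312), 8.762619972229004), 0.55)
chalk_carton (((596.5045166015625, -318.8949890136719), (86.0567398071289, 57.0484504699707), 84.78797149658203), 0.58)
red [521. 203.  20.]
orange [665.  22.  20.]
green [699. -91.  20.]
bottle [759.  59.  20.]
pen [370.  92.  20.]
feel [ 373. -118.   20.]
ball [ 526. -139.   90.]
tab1 [565.  93.  86.]
tab3 [552. -37.  86.]
tab4 [ 549. -101.   86.]
tab2 [562.  29.  86.]
blk [[611.0, 346.0], [621.0, 270.0], [567.0, 262.0], [558.0, 338.0]] [589. 304.  25.]
car [[624.0, -282.0], [620.0, -367.0], [566.0, -362.0], [572.0, -279.0]] [ 595. -323.   30.]
```

```bash
cat >> h.py <<'E'
DO=np.array([550,-17.]); DY=-5.1
def dock(x,y):
    a=np.radians(DY); return DO+[x*np.cos(a)-y*np.sin(a), x*np.sin(a)+y*np.cos(a)]
def go(x,y,z,yaw,s=None):
    s=s or monitor.read_state(); e=np.array(s['eef_pos']); w=s['eef_rot'][2]
    d=np.array([x,y,z])-e; t=(np.degrees(w)-yaw+90)%180-90
    print('row',np.round([np.cos(w)*d[0]+np.sin(w)*d[1], np.sin(w)*d[0]-np.cos(w)*d[1], -d[2], t],1))
E
python3 - <<'E'
from h import *
print(dock(-24,-127), dock(-82,112))
go(430,-40,330,-5)
E
```

```text
[ 514.80543873 -141.36375218] [478.28079389 101.84593167]
row [ 379.5 -343.9 -105.5   28.2]
```

Request:
{"name": "arm_command", "arguments": {"steps": [[1,0,0,-105,0],[1,0,0,-105,0],[0,380,-344,-105,28],[0,380,-344,-105,28],[0,380,-344,-105,28],[0,380,-344,-105,28],[0,380,-344,-105,28],[0,380,-344,-105,28],[0,380,-344,-105,28],[0,380,-344,-105,28],[0,380,-344,-105,28],[0,380,-344,-105,28],[0,380,-344,-105,28],[0,380,-344,-105,28],[0,380,-344,-105,28],[0,380,-344,-105,28]]}}

```text
clock: 3.3
eef_pos: [430.3, -40.0, 329.5]
eef_rot: [3.142, -0.0, -0.085]
wrist_force: [0.8, 1.4, 0.2]
finger_gap: 0.6
finger_force: 0.0
```

```bash
python3 - <<'E'
from h import *
s=monitor.read_state(); print(s['eef_pos'],s['eef_rot'],s['clock'],s['finger_gap'])
p=imaging.camera('wrist'); save(p,'w1.png'); V=np.array(p['view']); print(-V[:3,:3].T@V[:3,3])
for t in ['switch_tip','eject_1_tab','tall_1_mid','slim_1_mid','dock']:
    print(t,[(round(d['p'],2),np.round(d['rect']).tolist()) for d in find_in(p,t)[:6]])
# predictions
for n,x,y,z in [('ball',-24,-127,89)]+[('FL',-60,145,56),('FR',-60,-145,56),('BR',30,-145,56),('BL',30,145,56)]:
    print(n,np.round(proj(p,[*dock(x,y),z])))
E
```

```text
[430.32427061 -40.03144907 329.47328238] [ 3.14157571e+00 -2.99398471e-05 -8.45017322e-02] 3.3 0.6049143935041298
[495.81986061 -45.64603536 488.939294  ]
switch_tip [(0.56, [387.0, 102.0, 10.0, 16.0])]
eject_1_tab [(0.54, [209.0, 83.0, 27.0, 12.0]), (0.52, [309.0, 82.0, 16.0, 17.0])]
tall_1_mid [(0.74, [354.0, 85.0, 16.0, 15.0]), (0.63, [307.0, 112.0, 26.0, 43.0]), (0.51, [259.0, 85.0, 21.0, 13.0])]
slim_1_mid [(0.81, [351.0, 112.0, 24.0, 43.0])]
dock [(0.67, [294.0, 101.0, 209.0, 71.0]), (0.38, [358.0, 85.0, 26.0, 19.0])]
ball [[389. 108.]]
FL [[196. 134.]]
FR [[395. 135.]]
BR [[399.  69.]]
BL [[190.  68.]]
```

View pics/w1.png

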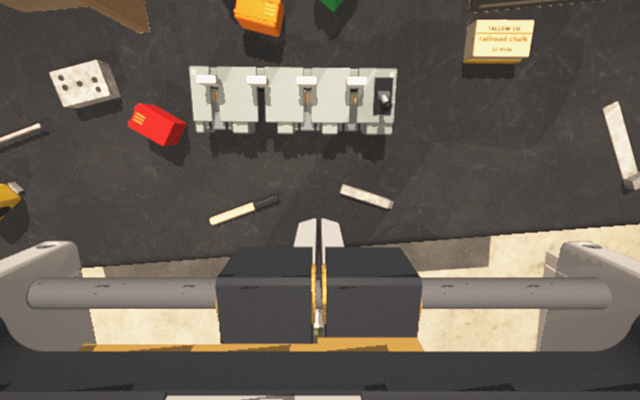

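The wrist picture shows the dock roof at (190,67)–(397,134), matching my predicted corners within 2 px. Tabs are at (206,79), (257,79), (308,79) and (354,79), and the switch is near (385,98). Bay 2 is empty (dark). I'll zoom in on the dock.

```bash
python3 - <<'E'
from h import *
a=cv2.imread('pics/w1.png')[60:145,180:410]; cv2.imwrite('pics/w1c.png',cv2.resize(a,None,fx=3.4,fy=3.4,interpolation=cv2.INTER_CUBIC))
p=imaging.camera('wrist')
for u,v in [(386,98),(386,101),(384,96)]: print(ray(p,u,v,89))
# tab rear-top edges at z=86 in dock x
a=np.radians(DY);R=np.array([[np.cos(a),np.sin(a)],[-np.sin(a),np.cos(a)]])
for u,v in [(206,75),(257,75),(308,75),(354,75)]: print(R@(ray(p,u,v,86)[:2]-DO))
E
```

```text
[ 527.37997285 -136.90282945   89.        ]
[ 523.62497144 -136.78274481   89.        ]
[ 530.09694895 -134.37263016   89.        ]
[ 15.96179678 113.39040999]
[16.21103102 47.1216663 ]
[ 16.46024918 -19.14280183]
[ 16.6850204  -78.90708648]
```

View pics/w1c.png

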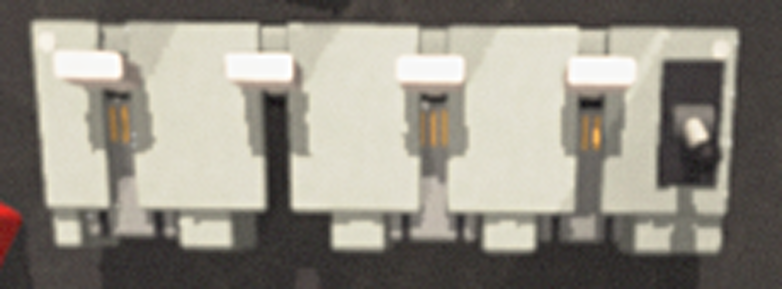

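```bash
python3 - <<'E'
from h import *
for x,z in [(-70,140),(-70,95),(-4,95)]: go(*dock(x,-127),z,-5.1)
E
```

```text
row [ 46.6  94.  189.4   0.3]
row [ 46.6  94.  234.4   0.3]
row [112.6  94.4 234.4   0.3]
```

Request:
{"name": "arm_command", "arguments": {"steps": [[0,47,94,100,0],[0,47,94,100,0],[0,47,94,189,0],[0,47,94,189,0],[0,47,94,234,0],[0,47,94,234,0],[0,60,94,234,0],[0,70,94,234,0],[0,77,94,234,0],[0,83,94,234,0],[0,89,94,234,0],[0,95,94,234,0],[0,101,94,234,0],[0,107,94,234,0],[0,112,94,234,0],[0,112,94,234,0]]}}

```text
clock: 5.65
eef_pos: [532.0, -142.4, 94.5]
eef_rot: [-3.141, 0.007, -0.084]
wrist_force: [-19.8, 1.8, 6.9]
finger_gap: 0.4
finger_force: 10.4
```

```bash
python3 - <<'E'
from h import *
s=monitor.read_state(); print(s['eef_pos'],s['wrist_force'])
p=imaging.camera('wrist'); 
for t in ['switch_tip']: print(t,[(round(d['p'],2),np.round(d['rect']).tolist()) for d in find_in(p,t)[:6]])
for n,x,y,z in [('on',-24,-127,89),('off',10,-127,89)]: print(n,proj(p,[*dock(x,y),z]))
u,v=proj(p,[*dock(5,-127),80])[0].astype(int); print(u,v)
a=cv2.cvtColor(p['img'],cv2.COLOR_RGB2BGR)[max(0,v-70):v+90,max(0,u-110):u+110]; print(a.shape); cv2.imwrite('pics/w2c.png',cv2.resize(a,None,fx=3.4,fy=3.4,interpolation=cv2.INTER_CUBIC))
E
```

```text
[ 531.97482003 -142.40596561   94.46984828] [-19.8085793    1.80476473   6.92829996]
switch_tip [(0.61, [316.0, 210.0, 27.0, 22.0])]
on [[319.14623438 266.12906346]]
off [[319.40899163 213.53492816]]
319 216
(160, 220, 3)
```

View pics/w2c.png

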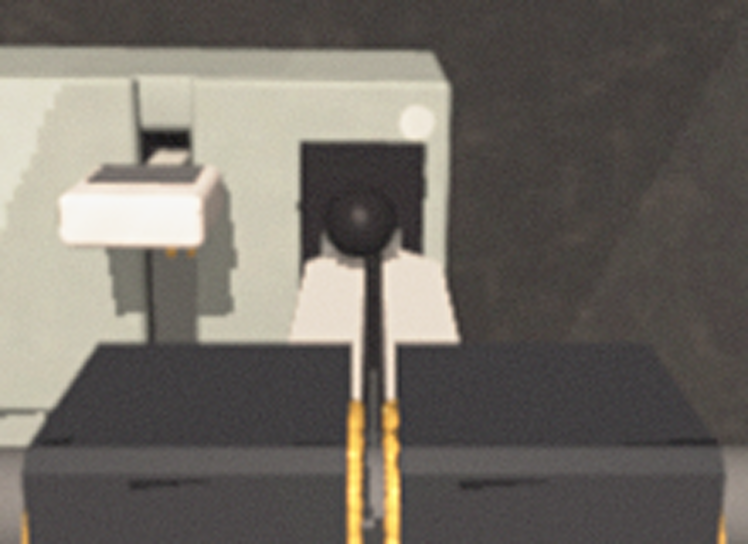

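```bash
sed -i 's/^DO=.*/DO=np.array([551.5,-15.5]); DY=-5.1/' h.py; python3 - <<'E'
from h import *
for x,y,z in [(-4,-127,94),(42,-86,150),(42,-86,88),(-32,-86,88)]: go(*dock(x,y),z,-5.1)
E
```

```text
row [ 4.2 -1.1  0.5  0.3]
row [ 50.5 -41.9 -55.5   0.3]
row [ 50.5 -41.9   6.5   0.3]
row [-23.5 -42.3   6.5   0.3]
```

Request:
{"name": "arm_command", "arguments": {"steps": [[0,-15,0,0,0],[0,-15,0,-56,0],[0,-15,0,-56,0],[0,48,-42,-56,0],[0,48,-42,-56,0],[0,48,-42,-56,0],[0,48,-42,6,0],[0,48,-42,6,0],[0,40,-42,6,0],[0,30,-42,6,0],[0,22,-42,6,0],[0,14,-42,6,0],[0,6,-42,6,0],[0,-2,-42,6,0],[0,-10,-42,6,0],[0,-18,-42,6,0],[0,-25,-42,6,0],[0,-25,-42,6,0]]}}

```text
clock: 8.0
eef_pos: [512.7, -98.7, 89.9]
eef_rot: [-3.141, -0.001, -0.084]
wrist_force: [5.0, 1.6, 3.6]
finger_gap: 0.4
finger_force: 2.4
```

```bash
python3 - <<'E'
from h import *
s=monitor.read_state(); print(s['eef_pos'],s['wrist_force'])
a=np.radians(DY);R=np.array([[np.cos(a),np.sin(a)],[-np.sin(a),np.cos(a)]]); print(R@(s['eef_pos'][:2]-DO))
p=imaging.camera('wrist'); save(p,'w3.png')
E
```

```text
[512.71996097 -98.65609543  89.86277099] [4.96894124 1.6376274  3.55142262]
[-31.23440876 -86.27421019]
```

View pics/w3.png

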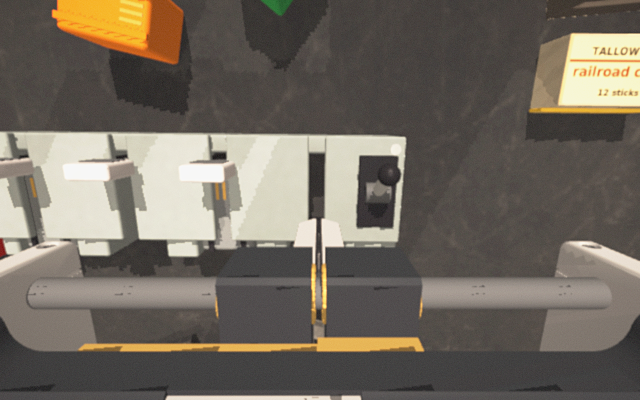

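The slide has moved: tab 4 is hidden under the fingers, the slot at (317,165) is empty, and the switch ball at (389,174) leans back, so it is off. The force is only 5 N, so I'll push to the end stop.

Request:
{"name": "arm_command", "arguments": {"steps": [[0,-4,0,0,0],[0,-7,0,0,0],[0,-7,0,0,0]]}}

```text
clock: 8.43
eef_pos: [510.3, -98.6, 90.3]
eef_rot: [3.141, -0.013, -0.084]
wrist_force: [39.7, 0.6, -18.0]
finger_gap: 0.4
finger_force: 19.5
```

Request:
{"name": "arm_command", "arguments": {"steps": [[0,15,0,0,0],[0,35,0,0,0],[0,55,0,0,0],[0,81,0,0,0],[0,81,0,-62,0],[0,81,0,-62,0],[0,81,-66,-62,0],[0,81,-66,-62,0],[0,81,-66,0,0],[0,81,-66,0,0],[0,70,-66,0,0],[0,60,-66,0,0],[0,50,-66,0,0],[0,40,-66,0,0],[0,31,-66,0,0],[0,22,-66,0,0],[0,14,-66,0,0],[0,8,-66,0,0],[0,3,-66,0,0],[0,3,-66,0,0]]}}

```text
clock: 10.92
eef_pos: [517.3, -32.8, 91.7]
eef_rot: [-3.141, -0.011, -0.084]
wrist_force: [22.5, 1.3, -7.7]
finger_gap: 0.1
finger_force: 11.2
```

Request:
{"name": "arm_command", "arguments": {"steps": [[0,15,0,0,0],[0,35,0,0,0],[0,55,0,0,0],[0,78,0,0,0],[0,78,0,-62,0],[0,78,0,-62,0],[0,78,-132,-62,0],[0,78,-132,-62,0],[0,78,-132,-62,0],[0,78,-132,0,0],[0,78,-132,0,0],[0,64,-132,0,0],[0,54,-132,0,0],[0,44,-132,0,0],[0,34,-132,0,0],[0,24,-132,0,0],[0,15,-132,0,0],[0,7,-132,0,0],[0,1,-132,0,0],[0,1,-132,0,0]]}}

```text
clock: 13.42
eef_pos: [529.8, 98.4, 91.9]
eef_rot: [-3.14, -0.011, -0.085]
wrist_force: [23.0, -1.3, -9.6]
finger_gap: 0.1
finger_force: 11.8
```

Request:
{"name": "arm_command", "arguments": {"steps": [[0,15,0,0,0],[0,35,0,0,0],[0,55,0,0,0],[0,78,0,0,0],[0,78,0,-60,0],[0,78,0,-120,0],[0.6,-88,146,-240,0],[0.6,-88,146,-240,0],[0.6,-88,146,-240,0],[0.6,-88,146,-240,0],[0.6,-88,146,-240,0],[0.6,-88,146,-240,0]]}}

```text
clock: 14.92
eef_pos: [426.3, -39.3, 329.8]
eef_rot: [-3.142, -0.001, -0.085]
wrist_force: [0.4, 0.3, -1.2]
finger_gap: 55.6
finger_force: 0.0
```

```bash
python3 - <<'E'
from h import *
s=monitor.read_state(); print(s['eef_pos'],s['eef_rot'],s['finger_gap'])
p=imaging.camera('wrist'); save(p,'w4.png')
for t in ['tall_1_mid','slim_1_mid']:
    print(t,[(round(d['p'],2),np.round(d['rect']).tolist()) for d in find_in(p,t)[:6]])
for n,y,z in [(1,112,46),(3,-20,46),(4,-86,30)]:
    c=[(-111,y+20),(-111,y-20),(-53,y-20),(-53,y+20)]
    print(n,np.round(proj(p,[[*dock(*k),z] for k in c])).tolist())
a=cv2.cvtColor(p['img'],cv2.COLOR_RGB2BGR)[60:200,175:405]; cv2.imwrite('pics/w4c.png',cv2.resize(a,None,fx=3.4,fy=3.4,interpolation=cv2.INTER_CUBIC))
E
```

```text
[426.3233686  -39.29629176 329.81444812] [-3.14151017e+00 -8.04309310e-04 -8.45142536e-02] 55.557643166894444
tall_1_mid [(0.75, [309.0, 147.0, 27.0, 41.0])]
slim_1_mid [(0.95, [351.0, 145.0, 25.0, 37.0])]
1 [[210.0, 165.0], [236.0, 165.0], [233.0, 126.0], [206.0, 126.0]]
3 [[296.0, 165.0], [322.0, 165.0], [322.0, 126.0], [295.0, 126.0]]
4 [[338.0, 164.0], [363.0, 164.0], [365.0, 126.0], [339.0, 126.0]]
```

View pics/w4c.png

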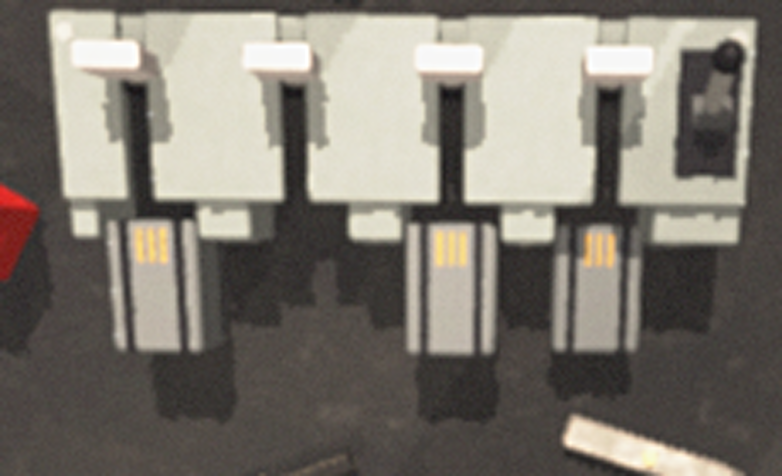

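The crop shows three ejected packs standing straight in front of the dock: bay 1 spans (107–203, 222–350), bay 3 (407–495, 225–353) and bay 4 (553–640, 225–352). All match my predictions. Shadow lengths indicate tall packs in bays 1 and 3 and a slim one in bay 4; bay 2 is empty, the tabs are home and the switch is off.

```bash
sed -i 's/t=(np.degrees(w)-yaw+90)%180-90/t=np.degrees(w)-yaw/' h.py; python3 - <<'E'
from h import *
for z in (130,22): go(*dock(-82,-86),z,-5.1)
s=monitor.read_state(); s=dict(s); s['eef_pos']=[*dock(-82,-86),22]; go(440,-230,220,-5.1,s)
E
```

```text
row [ 39.9  51.9 198.6   0.3]
row [3.990e+01 5.190e+01 3.066e+02 3.000e-01]
row [ -10.8  137.5 -198.     0.3]
```

Request:
{"name": "arm_command", "arguments": {"steps": [[0.6,40,52,100,0],[0.6,40,52,160,0],[0.6,40,52,200,0],[0.6,40,52,240,0],[0.6,40,52,280,0],[0.6,40,52,307,0],[0.6,40,52,307,0],[0.6,40,52,307,0],[0.2,40,52,307,0],[0.2,40,52,307,0],[0.2,40,52,307,0],[0.2,40,52,307,0],[0.2,40,52,290,0],[0.2,40,52,250,0],[0.2,40,52,200,0],[0.2,40,52,150,0],[0.2,30,189,110,0],[0.2,30,189,110,0],[0.2,30,189,110,0],[0.2,30,189,110,0]], "force": 25}}

```text
clock: 17.58
eef_pos: [440.2, -230.6, 219.2]
eef_rot: [-3.141, 0.0, -0.086]
wrist_force: [1.7, 0.8, -2.0]
finger_gap: 40.1
finger_force: 25.0
```

```bash
python3 - <<'E'
from h import *
s=monitor.read_state(); print(s['eef_pos'],s['eef_rot'],s['finger_gap'],s['finger_force'])
p=imaging.camera('wrist'); save(p,'w5.png')
for d in trace(p,'chalk_carton')[:3]:
    print(d['p'],np.round(d['rect']))
q=quad(p,'chalk_carton',30); print(q[:2])
p2=imaging.camera('top'); print(quad(p2,'chalk_carton',30,(419,195))[:2])
E
```

```text
[ 440.21441249 -230.60123646  219.17750238] [-3.14129171e+00  3.07729945e-04 -8.56449463e-02] 40.13223751407629 24.989453852176666
0.69 [149. 178.  59.  52.]
0.64 [107. 242.  55.  31.]
0.63 [387.  36.  82.  56.]
(((468.8895568847656, -28.440113067626953), (65.90708923339844, 63.13002014160156), 87.55387115478516), 0.69)
(((594.8224487304688, -319.1260070800781), (87.77510070800781, 54.249385833740234), 85.89842987060547), 0.89)
```

View pics/w5.png

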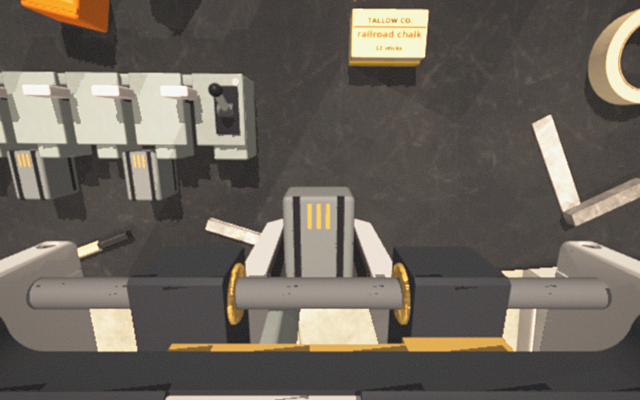

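The slim pack is held at (319,235), 40.1 mm between the fingers. The carton's top face runs from (351,9) to (428,60), and its front edge bottom is at row 66.

```bash
python3 - <<'E'
from h import *
p=imaging.camera('wrist')
L=[d for d in trace(p,'chalk_carton') if abs(d['rect'][0]-387)<15]; m=L[0]['region']
a=cv2.cvtColor(p['img'],cv2.COLOR_RGB2BGR).copy(); a[...,1][cv2.Canny(m.astype(np.uint8)*255,50,100)>0]=255
cv2.imwrite('pics/w5c.png',cv2.resize(a[0:80,330:450],None,fx=6,fy=6,interpolation=cv2.INTER_NEAREST))
w=np.array([ray(p,u,v,30)[:2] for u,v in [(351,9),(428,9),(425,60),(351,60)]]); print(w.round(1), w.mean(0))
print([ray(p,u,v,0)[:2].round(1) for u,v in [(351,65),(423,66)]])
E
```

```text
[[ 627.5 -279.7]
 [ 620.6 -361.8]
 [ 570.2 -358.6]
 [ 577.1 -276.7]] [ 598.84349619 -319.21312771]
[array([ 577.6, -280. ]), array([ 569.1, -366.9])]
```

View pics/w5c.png

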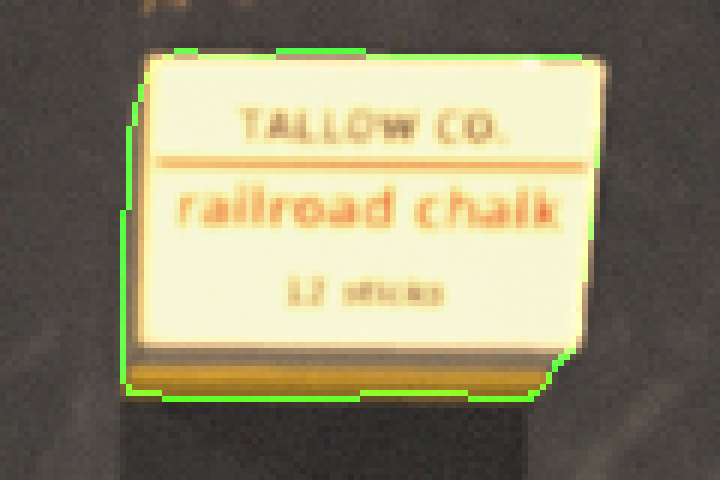

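```bash
cat >> h.py <<'E'
def rect4(p,c,z):
    w=np.array([ray(p,u,v,z)[:2] for u,v in c]); ey=(w[0]-w[1]+w[3]-w[2])/2; ex=(w[0]-w[3]+w[1]-w[2])/2
    yaw=np.degrees(np.arctan2(-ey[0],ey[1])); print('c',w.mean(0).round(1),'len y',np.hypot(*ey).round(1),'len x',np.hypot(*ex).round(1),'yaw',yaw.round(2),np.degrees(np.arctan2(ex[1],ex[0])).round(2)); return w.mean(0),yaw
def front(c,yaw,hx,d):  # centre of thing at distance d in front of face
    a=np.radians(yaw); return c-(hx+d)*np.array([np.cos(a),np.sin(a)])
E
python3 - <<'E'
from h import *
p=imaging.camera('wrist')
c,yw=rect4(p,[(354.2,9.2),(430.8,10.3),(426.7,58.3),(352.8,57.5)],30)
print([ray(p,u,v,0)[:2].round(1) for u,v in [(350.3,65.5),(418.3,66.7)]])
yw=-5.8
for d in (50,): 
    t=front(c,yw,24,d); print(t); go(*t,219,yw+90); go(*t,24,yw+90)
E
```

```text
c [ 599.4 -322.3] len y 82.2 len x 47.7 yaw -5.48 -5.14
[array([ 577.2, -279.6]), array([ 568.9, -361.8])]
[ 525.82035371 -314.84296376]
row [ 91.9  77.9   0.3 -89. ]
row [ 91.9  77.9 195.3 -89. ]
```

Request:
{"name": "arm_command", "arguments": {"steps": [[0.2,91,77,0,-89],[0.2,91,77,0,-89],[0.2,91,77,0,-89],[0.2,91,77,0,-89],[0.2,91,77,0,-89],[0.2,91,77,0,-89],[0.2,91,77,0,-89],[0.2,91,77,0,-89],[0.2,91,77,0,-89],[0.2,91,77,50,-89],[0.2,91,77,100,-89],[0.2,91,77,150,-89],[0.2,91,77,180,-89],[0.2,91,77,190,-89],[0.2,91,77,196,-89],[0.2,91,77,196,-89],[0.2,91,77,196,-89]]}}

```text
clock: 20.1
eef_pos: [525.2, -314.9, 24.6]
eef_rot: [3.14, 0.001, 1.469]
wrist_force: [0.1, -0.7, -1.9]
finger_gap: 39.8
finger_force: 25.0
```

Request:
{"name": "arm_command", "arguments": {"steps": [[0.2,0,0,1,0],[0.2,0,0,1,0],[0.55,0,0,1,0],[0.55,0,0,1,0],[0.55,0,0,1,0],[0.55,0,0,-30,0],[0.55,0,0,-80,0],[0.6,0,0,-140,0],[0.6,0,0,-195,0],[0.6,0,0,-195,89],[0.6,0,0,-195,89],[0.6,0,0,-195,89],[0.6,0,0,-195,89],[0.6,0,0,-195,89],[0.6,0,0,-195,89],[0.6,0,0,-195,89],[0.6,0,0,-195,89],[0.6,0,0,-195,89]]}}

```text
clock: 22.35
eef_pos: [524.7, -314.5, 218.5]
eef_rot: [-3.142, -0.0, -0.088]
wrist_force: [-0.6, -0.3, -0.3]
finger_gap: 56.5
finger_force: 0.0
```

```bash
python3 - <<'E'
from h import *
s=monitor.read_state(); print(s['eef_pos'],s['eef_rot'],s['finger_gap'])
for z in (130,27): go(*dock(-82,-20),z,-5.1)
s=dict(s); s['eef_pos']=[*dock(-82,-20),27]; go(430,180,250,-5.1,s)
p=imaging.camera('top'); save(p,'t6.png')
for t in ('chalk_carton','slim_1_mid','tall_1_mid','steel_block'): print(t,[(round(d['p'],2),np.round(d['rect']).tolist()) for d in find_in(p,t)[:4]])
E
```

```text
[ 524.69914645 -314.54395288  218.50207675] [-3.14158654e+00 -6.21137364e-05 -8.76954251e-02] 56.549696126995585
row [-8.150e+01 -2.804e+02  8.850e+01  1.000e-01]
row [-8.150e+01 -2.804e+02  1.915e+02  1.000e-01]
row [-5.61e+01 -2.04e+02 -2.23e+02  1.00e-01]
chalk_carton [(0.51, [418.0, 194.0, 33.0, 25.0])]
slim_1_mid [(0.52, [416.0, 222.0, 15.0, 13.0])]
tall_1_mid [(0.6, [321.0, 238.0, 16.0, 20.0])]
steel_block [(0.83, [207.0, 195.0, 24.0, 25.0])]
```

Request:
{"name": "arm_command", "arguments": {"steps": [[0.6,-82,-280,0,0],[0.6,-82,-280,0,0],[0.6,-82,-280,0,0],[0.6,-82,-280,0,0],[0.6,-82,-280,0,0],[0.6,-82,-280,0,0],[0.6,-82,-280,60,0],[0.6,-82,-280,120,0],[0.6,-82,-280,160,0],[0.6,-82,-280,191,0],[0.6,-82,-280,191,0],[0.6,-82,-280,191,0],[0.2,-82,-280,191,0],[0.2,-82,-280,191,0],[0.2,-82,-280,191,0],[0.2,-82,-280,191,0]], "force": 30}}

```text
clock: 24.6
eef_pos: [466.9, -28.1, 28.5]
eef_rot: [-3.141, -0.001, -0.083]
wrist_force: [-2.1, 7.3, 8.2]
finger_gap: 39.7
finger_force: 30.0
```

Request:
{"name": "arm_command", "arguments": {"steps": [[0.2,0,0,-20,0],[0.2,0,0,-70,0],[0.2,0,0,-130,0],[0.2,0,0,-190,0],[0.2,-56,-204,-225,0],[0.2,-56,-204,-225,0],[0.2,-56,-204,-225,0],[0.2,-56,-204,-225,0],[0.2,-56,-204,-225,0],[0.2,-56,-204,-225,0]]}}

```text
clock: 25.85
eef_pos: [427.7, 178.8, 252.3]
eef_rot: [3.141, 0.0, -0.084]
wrist_force: [0.7, -0.3, -4.1]
finger_gap: 39.9
finger_force: 30.0
```

```bash
python3 - <<'E'
from h import *
s=monitor.read_state(); print(s['eef_pos'],s['eef_rot'],s['finger_gap'],s['wrist_force'])
p=imaging.camera('wrist'); save(p,'w7.png')
print([(round(d['p'],2),np.round(d['rect']).tolist()) for d in find_in(p,'steel_block')])
u,v=proj(p,[589,304,25])[0].astype(int); print(u,v)
x0=max(0,u-80);y0=max(0,v-60);a=cv2.cvtColor(p['img'],cv2.COLOR_RGB2BGR)[y0:y0+120,x0:x0+160]; print(x0,y0); cv2.imwrite('pics/w7c.png',cv2.resize(a,None,fx=5,fy=5,interpolation=cv2.INTER_CUBIC))
E
```

```text
[427.65832401 178.79259485 252.30078088] [ 3.14123159e+00  3.12733497e-04 -8.38885484e-02] 39.92448949915324 [ 0.66871418 -0.28203681 -4.05619297]
[(0.66, [205.0, 58.0, 73.0, 56.0]), (0.33, [613.0, 53.0, 39.0, 27.0])]
205 58
125 0
```

View pics/w7c.png

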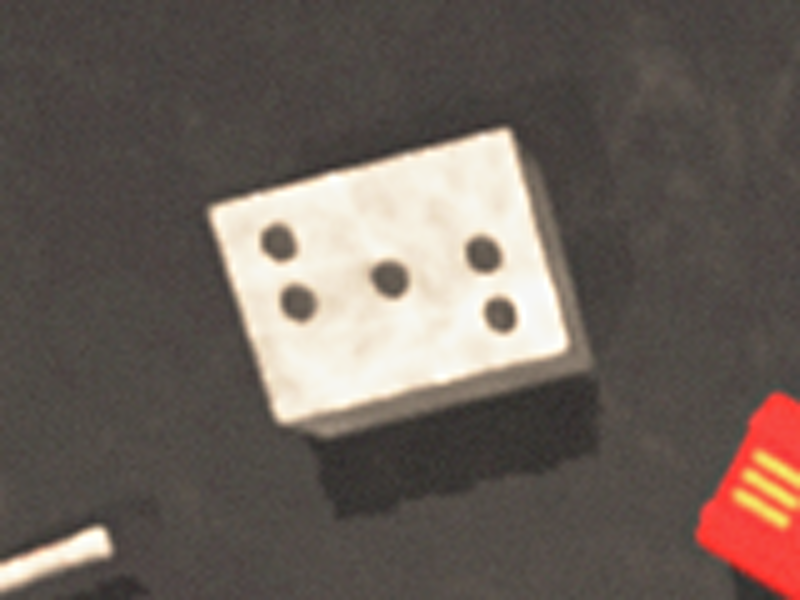

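The steel block's top face in the crop has corners (210,210), (510,128), (568,350) and (280,424), turned clockwise to the dock. The red look-alike is at the right edge (770,480).

```bash
python3 - <<'E'
from h import *
p=imaging.camera('wrist')
C=[(125+u/5,v/5) for u,v in [(210,210),(510,128),(568,350),(280,424)]]
c,yw=rect4(p,C,25)
print([ray(p,125+u/5,v/5,0)[:2].round(1) for u,v in [(323,438),(593,370)]])
print('red',[ray(p,125+u/5,v/5,46)[:2].round(1) for u,v in [(700,530),(780,395)]])
for d in (50,120):
    t=front(c,yw,25.5,d); print(t); go(*t,252.3,yw+90)
E
```

```text
c [592.2 306.3] len y 76.0 len x 50.7 yaw 8.5 7.9
[array([561.5, 340.1]), array([572.2, 265.6])]
red [array([525.4, 234.7]), array([554.1, 211.9])]
[517.4906372  295.10022011]
row [  79.4 -123.8    0.  -103.4]
[448.25868984 284.75916285]
row [  11.3 -107.6    0.  -103.4]
```

Request:
{"name": "arm_command", "arguments": {"steps": [[0.2,79,-124,0,-103],[0.2,79,-124,0,-103],[0.2,79,-124,0,-103],[0.2,79,-124,0,-103],[0.2,79,-124,0,-103],[0.2,79,-124,0,-103],[0.2,79,-124,0,-103],[0.2,79,-124,0,-103],[0.2,79,-124,0,-103],[0.2,79,-124,0,-103],[0.2,79,-124,0,-103],[0.2,79,-124,60,-103],[0.2,79,-124,120,-103],[0.2,79,-124,170,-103],[0.2,79,-124,205,-103],[0.2,79,-124,217,-103],[0.2,79,-124,224,-103],[0.2,79,-124,224,-103],[0.2,79,-124,224,-103]]}}

```text
clock: 28.38
eef_pos: [517.3, 296.5, 29.6]
eef_rot: [3.14, -0.001, 1.713]
wrist_force: [0.1, -0.0, -3.8]
finger_gap: 39.8
finger_force: 30.0
```

Request:
{"name": "arm_command", "arguments": {"steps": [[0.2,0,0,1,0],[0.2,0,0,1,0],[0.55,0,0,1,0],[0.55,0,0,1,0],[0.55,0,0,1,0],[0.55,0,0,-30,0],[0.55,0,0,-80,0],[0.6,0,0,-140,0],[0.6,0,0,-192,0],[0.6,0,0,-192,103],[0.6,0,0,-192,103],[0.6,0,0,-192,103],[0.6,0,0,-192,103],[0.6,0,0,-192,103],[0.6,0,0,-192,103],[0.6,0,0,-192,103],[0.6,0,0,-192,103],[0.6,0,0,-192,103],[0.6,0,0,-192,103],[0.6,0,0,-192,103]]}}

```text
clock: 30.88
eef_pos: [516.9, 296.3, 220.4]
eef_rot: [-3.142, 0.0, -0.083]
wrist_force: [0.3, 0.9, 0.5]
finger_gap: 56.2
finger_force: 0.0
```

```bash
python3 - <<'E'
from h import *
s=monitor.read_state(); print(s['eef_pos'],s['eef_rot'],s['finger_gap'])
for z in (130,28): go(*dock(-82,112),z,-5.1)
s=dict(s); s['eef_pos']=[*dock(-82,112),28]; go(400,200,280,-5.1,s)
E
```

```text
[516.8578269  296.25623852 220.41706858] [-3.14157601e+00  2.88139235e-05 -8.31341141e-02] 56.16619603782018
row [-20.9 195.3  90.4   0.3]
row [-20.9 195.3 192.4   0.3]
row [ -87.5  -89.7 -252.     0.3]
```

Request:
{"name": "arm_command", "arguments": {"steps": [[0.6,-21,195,0,0],[0.6,-21,195,0,0],[0.6,-21,195,0,0],[0.6,-21,195,0,0],[0.6,-21,195,0,0],[0.6,-21,195,60,0],[0.6,-21,195,120,0],[0.6,-21,195,160,0],[0.6,-21,195,192,0],[0.6,-21,195,192,0],[0.6,-21,195,192,0],[0.2,-21,195,192,0],[0.2,-21,195,192,0],[0.2,-21,195,192,0],[0.2,-21,195,192,0]]}}

```text
clock: 32.75
eef_pos: [480.1, 103.9, 29.4]
eef_rot: [-3.141, -0.002, -0.084]
wrist_force: [-1.6, 1.6, 6.8]
finger_gap: 39.7
finger_force: 30.0
```

Request:
{"name": "arm_command", "arguments": {"steps": [[0.2,0,0,-20,0],[0.2,0,0,-70,0],[0.2,0,0,-130,0],[0.2,0,0,-190,0],[0.2,-88,-90,-252,0],[0.2,-88,-90,-252,0],[0.2,-88,-90,-252,0],[0.2,-88,-90,-252,0],[0.2,-88,-90,-252,0]]}}

```text
clock: 33.88
eef_pos: [399.8, 199.9, 279.5]
eef_rot: [3.141, 0.001, -0.085]
wrist_force: [-0.6, 0.9, -4.1]
finger_gap: 39.9
finger_force: 30.0
```

```bash
python3 - <<'E'
from h import *
s=monitor.read_state(); print(s['eef_pos'],s['eef_rot'],s['finger_gap'],s['wrist_force'])
p=imaging.camera('wrist'); save(p,'w8.png')
for P in ([592,306,25],[517,296,46],[449,286,46]): print(proj(p,P))
u,v=proj(p,[550,300,30])[0].astype(int)
x0=max(0,u-90);y0=max(0,v-65);a=cv2.cvtColor(p['img'],cv2.COLOR_RGB2BGR)[y0:y0+140,x0:x0+180]; print(x0,y0); cv2.imwrite('pics/w8c.png',cv2.resize(a,None,fx=4,fy=4,interpolation=cv2.INTER_CUBIC))
E
```

```text
[399.83106698 199.93585789 279.48479556] [ 3.14068272e+00  1.35895609e-03 -8.47663505e-02] 39.86713842833316 [-0.56765462  0.93152371 -4.13920073]
[[223.96289748  36.01374193]]
[[235.88148814  94.23790407]]
[[250.97600673 146.96551656]]
142 4
```

View pics/w8c.png

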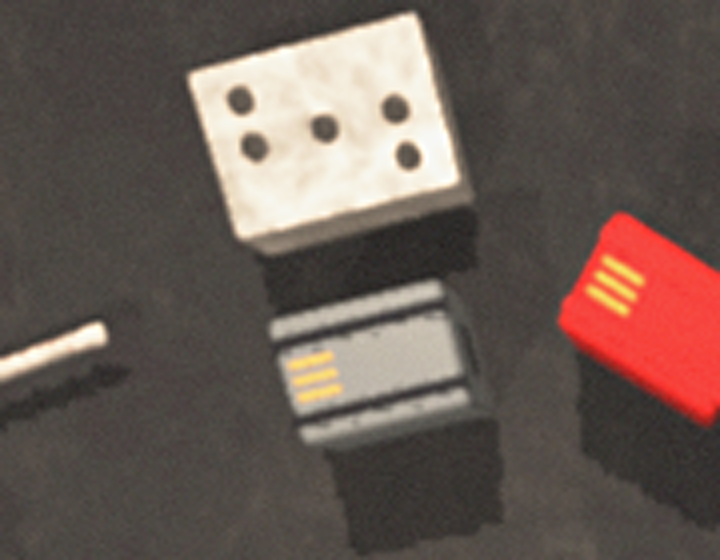

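The crop shows the block with top corners (190,74), (415,12), (462,185) and (238,238). The first tall pack is in front of it with top corners (272,322), (440,282), (468,400) and (305,440).

```bash
python3 - <<'E'
from h import *
p=imaging.camera('wrist')
f=lambda L:[(142+u/4,4+v/4) for u,v in L]
c,yw=rect4(p,f([(190,74),(415,12),(462,185),(238,238)]),25)
c2,y2=rect4(p,f([(272,322),(440,282),(468,400),(305,440)]),46)
a=np.radians(8.3); d=c2-c; print('in block frame',np.cos(a)*d[0]+np.sin(a)*d[1],-np.sin(a)*d[0]+np.cos(a)*d[1])
for D in (45.5+75,):
    t=front(c,8.3,25.5,120); print(t, front(c2,8.3,20,50)); t=(t+front(c2,8.3,20,50))/2; go(*t,279.5,98.3)
E
```

```text
c [591.9 306.5] len y 75.9 len x 51.0 yaw 7.91 8.29
c [517.  297.3] len y 55.3 len x 36.7 yaw 7.77 6.69
in block frame -75.51000557394275 1.784509882166562
[447.95150272 285.47092927] [447.68399688 287.23530345]
row [ 4.040e+01 -9.030e+01  1.000e-01 -1.032e+02]
```

Request:
{"name": "arm_command", "arguments": {"steps": [[0.2,40,-89,0,-103],[0.2,40,-89,0,-103],[0.2,40,-89,0,-103],[0.2,40,-89,0,-103],[0.2,40,-89,0,-103],[0.2,40,-89,0,-103],[0.2,40,-89,0,-103],[0.2,40,-89,0,-103],[0.2,40,-89,0,-103],[0.2,40,-89,0,-103],[0.2,40,-89,0,-103],[0.2,40,-89,60,-103],[0.2,40,-89,120,-103],[0.2,40,-89,180,-103],[0.2,40,-89,225,-103],[0.2,40,-89,242,-103],[0.2,40,-89,250,-103],[0.2,40,-89,250,-103],[0.2,40,-89,250,-103]]}}

```text
clock: 36.35
eef_pos: [447.5, 286.5, 31.9]
eef_rot: [3.139, -0.001, 1.713]
wrist_force: [-0.4, -0.5, -3.1]
finger_gap: 39.9
finger_force: 30.0
```

Request:
{"name": "arm_command", "arguments": {"steps": [[0.2,0,0,1,0],[0.2,0,0,1,0],[0.55,0,0,1,0],[0.55,0,0,1,0],[0.55,0,0,1,0],[0.55,0,0,-30,0],[0.55,0,0,-80,0],[0.6,0,0,-140,0],[0.6,0,0,-200,0],[0.6,0,0,-260,103],[0.6,0,0,-260,103],[0.6,0,0,-260,103],[0.6,0,0,-260,103],[0.6,0,0,-260,103],[0.6,0,0,-260,103],[0.6,0,0,-260,103],[0.6,0,0,-260,103],[0.6,0,0,-260,103],[0.6,0,0,-260,103],[0.6,0,0,-260,103]]}}

```text
clock: 38.85
eef_pos: [446.7, 286.1, 290.5]
eef_rot: [-3.142, -0.0, -0.083]
wrist_force: [-0.3, -0.5, -0.6]
finger_gap: 56.1
finger_force: 0.0
```

```bash
python3 - <<'E'
from h import *
s=monitor.read_state(); print(s['eef_pos'],s['eef_rot'],s['finger_gap'])
go(330,120,300,-5.1)
go(400,-30,400,-5.1)
E
```

```text
[446.74629219 286.07948222 290.49410707] [-3.14152783e+00 -4.88808715e-05 -8.31373560e-02] 56.12389210759942
row [-102.6  175.2   -9.5    0.3]
row [-2.030e+01  3.189e+02 -1.095e+02  3.000e-01]
```

Move to an overview pose in the middle and check everything (both sides).

Request:
{"name": "arm_command", "arguments": {"steps": [[0.6,-40,319,-110,0],[0.6,-40,319,-110,0],[0.6,-40,319,-110,0],[0.6,-40,319,-110,0],[0.6,-40,319,-110,0],[0.6,-40,319,-110,0],[0.6,-40,319,-110,0],[0.6,-40,319,-110,0],[0.6,-40,319,-110,0]]}}

```text
clock: 39.98
eef_pos: [380.3, -27.6, 400.0]
eef_rot: [-3.141, 0.001, -0.082]
wrist_force: [0.5, -0.7, -0.1]
finger_gap: 56.3
finger_force: 0.0
```

```bash
python3 - <<'E'
from h import *
s=monitor.read_state(); print(s['eef_pos'],s['clock'])
p=imaging.camera('wrist'); save(p,'w9.png'); g=cv2.cvtColor(p['img'],cv2.COLOR_RGB2BGR)
for n,P in [('L',[520,298,30]),('R',[560,-318,30])]:
    u,v=proj(p,P)[0].astype(int); x0=max(0,u-65);y0=max(0,v-80); print(n,x0,y0)
    cv2.imwrite('pics/w9%s.png'%n,g[y0:y0+150,x0:x0+130])
a,b=cv2.imread('pics/w9L.png'),cv2.imread('pics/w9R.png'); print(a.shape,b.shape)
h=min(a.shape[0],b.shape[0]); m=np.hstack([a[:h],b[:h]]); cv2.imwrite('pics/w9c.png',cv2.resize(m,None,fx=3,fy=3,interpolation=cv2.INTER_CUBIC))
E
```

```text
[380.29347019 -27.57886243 400.02158474] 39.975
L 60 21
R 418 0
(150, 130, 3) (150, 130, 3)
```

View pics/w9c.png

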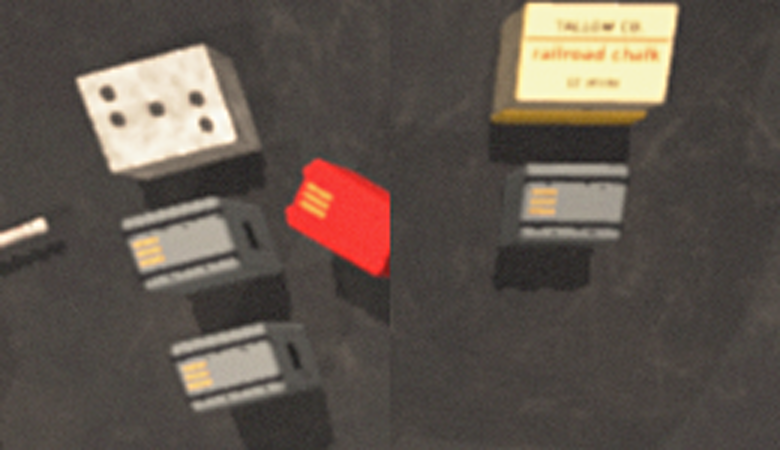

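The left half shows block, pack, pack in a row: block (78,76)–(240,146), packs around (180,243) and (230,366). On the right, the carton is at (525,5)–(664,103) with the slim pack at (575,202) in front. I'll check the numbers.

```bash
python3 - <<'E'
from h import *
p=imaging.camera('wrist')
f=lambda L:[(60+u/3,21+v/3) for u,v in L]; g=lambda L:[(418+(u-390)/3,v/3) for u,v in L]
def rel(c,yw,d,n):
    a=np.radians(yw); e=d-c; print(n,np.round([np.cos(a)*e[0]+np.sin(a)*e[1],-np.sin(a)*e[0]+np.cos(a)*e[1]],1))
c,_=rect4(p,f([(78,76),(207,44),(240,146),(113,173)]),25)
a,_=rect4(p,f([(123,221),(217,197),(240,268),(147,291)]),46)
b,_=rect4(p,f([(172,348),(267,323),(290,386),(195,410)]),46)
rel(c,8.2,a,'p1');rel(c,8.2,b,'p2')
k,_=rect4(p,g([(525,5),(678,3),(664,103),(514,102)]),30)
q,_=rect4(p,g([(525,165),(628,164),(620,238),(519,239)]),30)
rel(k,-5.4,q,'slim')
for n,P in [('feel',[373,-118,10]),('pen',[370,92,10])]: print(n,proj(p,P))
print([(t,[(round(d['p'],2),np.round(d['rect']).tolist()) for d in find_in(p,t)[:2]]) for t in ('pen','feeler','switch_tip')])
E
```

```text
c [591.6 305.4] len y 76.7 len x 53.2 yaw 6.82 7.0
c [516.2 296.7] len y 56.1 len x 38.6 yaw 8.24 6.16
c [447.  284.4] len y 58.9 len x 36.7 yaw 8.99 8.21
p1 [-75.9   2.1]
p2 [-146.1   -0.2]
c [ 598.6 -321.9] len y 82.7 len x 48.2 yaw -4.62 -5.25
c [ 524. -313.] len y 57.6 len x 38.9 yaw -4.25 -3.33
slim [-75.1   1.8]
feel [[366.25772981 163.98565936]]
pen [[256.56828161 174.66811055]]
[('pen', [(0.65, [256.0, 176.0, 62.0, 29.0]), (0.26, [229.0, 55.0, 27.0, 16.0])]), ('feeler', [(0.78, [369.0, 163.0, 47.0, 23.0])]), ('switch_tip', [(0.67, [385.0, 56.0, 8.0, 19.0])])]
```

Both rows are centred within about 2 mm with gaps of roughly 30 mm. The switch is still off and the bystanders are untouched, so I'm handing it in.

```bash
python3 -c "
from h import *
print(job.sign_off())"
```

```text
the job is handed in; nothing more can be done
None
```

The job is handed in: the dock is off, two tall packs lie in a row in front of the steel block and the one slim pack in front of the carton (bay 2 was empty), all centred within about 2 mm with gaps of about 30 mm.

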